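# Clamp the bearing housing and deburr its bore

## Task

Turn the air valve's handle until it lies in line with its pipe, hard against its stop, so that the clamp comes down on the aluminium housing. Then take the square-handled deburring tool and, starting at the clamp side of the bore, run its cone slowly and with light steady pressure once right round the bore's top edge, clockwise seen from above, until you are back at the clamp side. Hang the tool upright in its own stand again, let go, leave the clamp on and disturb nothing else.

Things in the scene. Friction and masses are not known exactly. Their poses are not given: they have to be found in the camera images.
- valve (a joint): Ball-valve handle on the clamping fixture, turning about a vertical axis: 0 = shut, handle square across its brass pipe; 1.571 = open, in line with the pipe and against a hard stop. It grows clockwise seen from above, stays where it is left and needs about 4 N at the sleeve. Opening it drives the clamp toe down 10 mm onto the housing.
- valve_axis (a point): Point on the handle's turning axis at the handle's mid-height, 65 mm above the table. It turns with the fixture: the brass pipe runs along its y axis, 34 mm above the table. At joint value q the handle points from here along the point's -x axis turned clockwise by q (q = 1.571: along +y, away from the clamp).
- valve_grip (a point): Centre of the black rubber sleeve of the valve handle, 60 mm from the turning axis, 65 mm above the table. Sleeve 50 mm long along the handle, 16 mm wide, 13 mm high; its underside is 46 mm above the fixture's base plate. Its x axis points from the sleeve to the turning axis.
- bore (a point): Centre of the bore's top edge in the aluminium housing, a 90 x 90 x 40 mm block in a nest on the fixture; block top 52 mm above the table. Bore 48 mm across, straight through; z up. Clamp (and valve) side = +y; clockwise from above runs +y, +x, -y, -x, +y. The clamp toe, 22 mm wide, overlaps the block's +y border, 11 mm clear of the bore; clamped, its top is 28 mm above the block.
- tool_grip (a point): Centre of the deburring tool's handle: a square aluminium bar 26 x 26 x 70 mm, upright (z up), sides along x and y. Below the handle is a round steel collar 46 mm across, 6 mm thick, its top 35 mm below this point and its underside 41 mm below. Tool 0.26 kg. It starts hanging in its stand with the collar on the stand's top plate.
- blade_tip (a point): Tip of the cutter, on the tool's axis 77 mm below tool_grip when free. A 90-degree cone pointing down: radius 1.5 mm at the tip, 11 mm at 9.5 mm above it; then a 14 mm shank. Sprung along the axis: 1.5 N to start, +0.5 N per mm, 10 mm travel, then solid. Its flank bears on the bore edge: with the tip 4.5 mm below the edge, the tool's axis is 18 mm from the bore's centre.
- stand_top (a point): Centre of the hole in the top plate of the deburring tool's stand, on its upper face 50 mm above the table. Plate 60 x 60 x 10 mm on four thin legs; hole 34 mm across, open below down to the 6 mm foot plate. The stand is fixed. A hanging tool has tool_grip 41 mm above this point.
- tool: The whole deburring tool: origin on its axis at the collar's underside, z up along the handle.
- work: The bearing housing, origin at the centre of its underside, 40 mm below bore; 0.68 kg, loose in the nest, clamped when the valve is open.
- gauge: Bystander, to be left alone: plug gauge with a thin round dark handle (20 mm across, 45 mm tall), hanging in another stand like the tool's; origin at its collar's underside.
- file: Bystander, to be left alone: hand file with a wooden handle, 275 mm long, lying flat beyond the fixture.
- oilcan: Bystander, to be left alone: steel oil can, 60 mm across, 120 mm tall with a pointed spout; origin at the centre of its underside.
Mind the look-alikes: they are no part of the job. Leave any brown or orange look-alike of the part that bears stand_top alone.

How it is judged (in metres and radians):
On the way, in this order (a step that is already met when the one before it is completed fails the run):
1. the valve handle lies in line with its pipe, against the stop (joint above 1.48 rad), so the clamp is down (value of joint valve above 1.48 rad), for 0.2 s.
2. the cutter's cone bears on the bore's top edge at the clamp side (+y of the bore): contact force 0.7 to 18 N, tip 1 to 9.5 mm below the edge (contact force between tool and work between 0.7 and 18 N and z of blade_tip in the frame of bore between -0.0095 and -0.001 m and x of blade_tip in the frame of bore between -0.006 and 0.006 m and y of blade_tip in the frame of bore above 0.01 m), for 0.2 s.
3. the cutter's cone bears on the bore's top edge an eighth of a turn on: contact force 0.7 to 18 N, tip 1 to 9.5 mm below the edge (contact force between tool and work between 0.7 and 18 N and z of blade_tip in the frame of bore between -0.0095 and -0.001 m and x of blade_tip in the frame of bore above 0.007 m and y of blade_tip in the frame of bore above 0.007 m), for 0.2 s.
4. the cutter's cone bears on the bore's top edge a quarter on (+x): contact force 0.7 to 18 N, tip 1 to 9.5 mm below the edge (contact force between tool and work between 0.7 and 18 N and z of blade_tip in the frame of bore between -0.0095 and -0.001 m and x of blade_tip in the frame of bore above 0.01 m and y of blade_tip in the frame of bore between -0.006 and 0.006 m), for 0.2 s.
5. the cutter's cone bears on the bore's top edge three eighths on: contact force 0.7 to 18 N, tip 1 to 9.5 mm below the edge (contact force between tool and work between 0.7 and 18 N and z of blade_tip in the frame of bore between -0.0095 and -0.001 m and x of blade_tip in the frame of bore above 0.007 m and y of blade_tip in the frame of bore below -0.007 m), for 0.2 s.
6. the cutter's cone bears on the bore's top edge opposite the clamp (-y): contact force 0.7 to 18 N, tip 1 to 9.5 mm below the edge (contact force between tool and work between 0.7 and 18 N and z of blade_tip in the frame of bore between -0.0095 and -0.001 m and x of blade_tip in the frame of bore between -0.006 and 0.006 m and y of blade_tip in the frame of bore below -0.01 m), for 0.2 s.
7. the cutter's cone bears on the bore's top edge five eighths on: contact force 0.7 to 18 N, tip 1 to 9.5 mm below the edge (contact force between tool and work between 0.7 and 18 N and z of blade_tip in the frame of bore between -0.0095 and -0.001 m and x of blade_tip in the frame of bore below -0.007 m and y of blade_tip in the frame of bore below -0.007 m), for 0.2 s.
8. the cutter's cone bears on the bore's top edge three quarters on (-x): contact force 0.7 to 18 N, tip 1 to 9.5 mm below the edge (contact force between tool and work between 0.7 and 18 N and z of blade_tip in the frame of bore between -0.0095 and -0.001 m and x of blade_tip in the frame of bore below -0.01 m and y of blade_tip in the frame of bore between -0.006 and 0.006 m), for 0.2 s.
9. the cutter's cone bears on the bore's top edge seven eighths on: contact force 0.7 to 18 N, tip 1 to 9.5 mm below the edge (contact force between tool and work between 0.7 and 18 N and z of blade_tip in the frame of bore between -0.0095 and -0.001 m and x of blade_tip in the frame of bore below -0.007 m and y of blade_tip in the frame of bore above 0.007 m), for 0.2 s.
10. the cutter's cone bears on the bore's top edge at the clamp side (+y of the bore), the circle closed: contact force 0.7 to 18 N, tip 1 to 9.5 mm below the edge (all of step 2), for 0.2 s.
At the end, for the whole second after the job is handed in: The valve handle is within 0.09 rad of its open stop; the tool hangs upright (within 0.1 rad) and at rest in its own stand, its collar lying on the top plate (origin within 3 mm in height and 12 mm sideways of the hole's centre); the housing is within 6 mm of where it was (value of joint valve above 1.48 rad and horizontal distance between tool and stand_top below 0.012 m and z of tool in the frame of stand_top between -0.003 and 0.003 m and angle between tool's own z axis and vertical below 0.1 rad and linear speed of tool below 0.02 m/s and distance of bore from where it was at the start of the episode below 0.006 m and contact force between tool and work below 0.1 N); the robot touches nothing.
It fails at once if the tool bears on the housing before the clamp is on (contact force between tool and work above 1 N and value of joint valve below 1.3 rad).
It fails at once if the tool is pressed on the housing with more than 25 N (contact force between tool and work above 25 N).
It fails at once if the housing is pushed out of place by 10 mm (distance of bore from where it was at the start of the episode above 0.01 m).
It fails at once if the plug gauge, the file or the oil can is moved by 20 mm (distance of any of gauge, file, oilcan from where it was at the start of the episode above 0.02 m).
It also fails if it takes over 72 s, if anything falls off the work surface, if the arm or the gripper's body presses on something with over 40 N, if the wrist force passes 120 N, or if a joint passes its speed limit or range.

## Robot

A 6-joint arm with a two-finger parallel gripper is mounted at the origin on the work surface. World frame = base frame: x ahead of the robot, y to its left, z up, the work surface at z = 0. Lengths are in m, angles in degrees, forces in N, time in s.
With the tool pointing down it reaches from about 0.3 to 0.75 m from the base axis. Payload 8.5 kg.
Tool frame: the origin (TCP) lies midway between the tips of the shut fingers; the grasp point (between the pads) lies 19 mm behind it (env.tcp_to_grasp is the z of the grasp point in the tool frame, in m); z points along the fingers, y is the line along which they close (so a half turn about z gives the same grasp; the last joint's range is limited). The gripper opens to 85 mm and grips with 20 to 120 N. Pads are 22 mm wide; open, the fingers measure 114 mm over their backs; the gripper's body (76 mm by 85 mm) begins 54 mm behind the grasp point. The pads swing forward as they close: fully open they stand 13 mm farther back than shut.
Start: joints at [59.971, 21.807, 74.336, -0, 83.858, -12.336], TCP at [0.167, 0.524, 0.231] pointing down, gripper open.
Joint ranges: [-178.18, 178.18], [-50.72, 133.34], [12.68, 142.11], [-81.47, 261.47], [9.98, 163.14], [-165.26, 165.26]. Speed limits (degrees/s): [136.94, 136.94, 180, 180, 180, 180].

## Interface

Orientations are given as a 3x3 rotation matrix whose columns are the frame's x, y, z axes.
In Python, from rig import env, imaging, job, models gives the robot as it stands. The module is installed in compiled form; this text tells all that it offers.
- The arm moves only by the tool jog_arm, never from a script. Its argument "plan" is text: rows parted by semicolons, each of 7 numbers parted by spaces: the turn, a rotation vector about the tool's x, y, z in degrees, then the shift along the tool's x, y, z in cm, then the closure in counts, from 0 (fully open) to 255 (shut). In form: rx ry rz x y z claw; .... A call has 1 to 10 rows; each row shifts and turns the commanded pose from where the row before left it, along the tool's axes as they then stand; what a row does not reach is not made up. A row lasts 1/12 s, in which the tool goes at most 41.7 mm and 7.16 degrees, less where a joint would pass 70% of its speed; a pose out of reach is approached as far as the arm can. A call with a gripper value outside its range is refused whole. The fingers move at their own pace and stop on an object; "grip_force" is the grip in N (left out, the last holds). Time passes only in rows, so rows that do not move let the fingers close. It gives the time, the measured TCP pose, the force, the opening and the grip force at its end, in the units of the state.
- env.observe(): the state, without advancing time (a new reading comes with each control period).
- imaging.get_image(name): name is "scene" or "top" or "wrist"; returns a dict with "pixels" (400x640x3 uint8, red, green, blue), "depth" (400x640 float32, m along the optical axis (not along the pixel's ray), 0 where there is no reading), "fov_y" (degrees; the focal length in pixels is half the picture's height over the tangent of half this angle, whatever the lens; pixels are square), "cx", "cy" (the principal point, pixels), "world_from_camera" (4x4, takes a point from camera to world coordinates). Camera axes: x right, y down, z forward; pixel columns grow to the right and rows downward; lengths in m; the calibration is good to about 2 mm. The wrist camera is an equidistant fisheye: a pixel r from the principal point sees the ray r / f radians off the axis. A picture is of the moment at which its call begins.
- job.close_job(): hands the job in; it is judged then, once.
Trained networks look in the newest picture that a camera, given by its name, has taken for a name from the list of things; names that differ only in an ending like _2 or _b are one class to them, and where a whole thing is asked for, a point or a joint stands for the part that bears it (a point fixed in the world has none). Each returns a list of dicts, best first, with "confidence" (0 to 1); they miss things now and then, are a little off and sometimes report something else, mostly with a low value. They report only what shows in the picture. A call takes as long as a camera call. They do not tell look-alikes from the thing itself.
- models.outline_of(camera, query): "region" (400x640 bool, what is visible of it) and "bbox" ([centre column, centre row, width, height] in pixels, round what is visible of it).
- models.tip_of(camera, query): "at" ([column, row] in pixels: a listed point, or the origin of a listed thing).
The state is a dict: "time_s": time; "q": joint angles; "qvel": joint speeds; "joint_efforts": joint torques, N m; "position": TCP position; "tool_rot": TCP orientation; "ft_force": force on the tool from outside, world axes, zero at the start; "wrist_torque": the same for the moment, N m; "grip_width": finger opening in m; "gripper_force": force on a finger pad.
Only numpy, scipy, OpenCV 4.12 (cv2) and the standard library are available. Lean on these libraries where they do the work, as an engineer would, in place of code of your own. Each camera call takes 0.05 s, during which the arm holds its last target. There are 200 camera calls.

## Working session

There is one attempt and no reset: what is moved stays moved. The work goes in short steps, Python scripts to look and compute and a tool call to move; the robot and the scene stay as the last step left them, time stands still between calls to the robot, and variables do not carry over. Pictures are saved under pics/ and viewed, at most 10 in all, crops included, and the job is handed in when it is done.

Besides the shell and the picture viewer there is one more tool, called after "Request:" as name(argument=value, ...), one argument or row to a line, values as JSON. jog_arm: Moves the arm, as the interface text tells. Its arguments: {"type":"object","properties":{"plan":{"type":"string"},"grip_force":{"type":"number"}},"required":["plan"]}

```bash
mkdir -p pics; cat > h.py <<'E'
import numpy as np, cv2
from rig import env, imaging, job, models
def ray(im,u,v,fish=False):
    f=200/np.tan(np.radians(im["fov_y"])/2); x=(u-im["cx"]);y=(v-im["cy"])
    if fish:
        r=np.hypot(x,y); th=r/f; k=np.sin(th)/max(r,1e-9); d=np.array([x*k,y*k,np.cos(th)])
    else: d=np.array([x/f,y/f,1.])
    T=im["world_from_camera"]; return T[:3,3],T[:3,:3]@d
def at_z(im,u,v,z,fish=False):
    o,d=ray(im,u,v,fish); return o+d*(z-o[2])/d[2]
def pt(im,u,v,fish=False):
    dd=im["depth"][int(round(v)),int(round(u))]; o,d=ray(im,u,v,fish)
    return o+d*dd/(d@im["world_from_camera"][:3,2])
def save(im,n): cv2.imwrite(f"pics/{n}.png",im["pixels"][...,::-1])
E
cat > a.py <<'E'
from h import *
np.set_printoptions(precision=4,suppress=True)
Z=dict(valve_axis=.065,valve_grip=.065,bore=.052,tool_grip=.091,stand_top=.05,gauge=.05,oilcan=0)
for c in ("top","scene"):
    im=imaging.get_image(c); save(im,c); print(c,im["world_from_camera"][:3,3])
    for k,z in Z.items():
        for r in models.tip_of(c,k)[:3]:
            u,v=r["at"]; print(c,k,round(r["confidence"],2),np.round(r["at"],1),at_z(im,u,v,z))
print(env.observe(), env.tcp_to_grasp)
E
python3 a.py; python3 -c "
import cv2,numpy as np
cv2.imwrite('pics/both.png',np.vstack([cv2.imread('pics/top.png')]))"
```

```text
top [ 0.4456 -0.0721  0.9336]
top valve_axis 0.6 [278.7 222.9] [0.5465 0.0681 0.065 ]
top valve_grip 0.6 [277.4 250. ] [0.4824 0.069  0.065 ]
top bore 0.85 [328.4 218.2] [ 0.5605 -0.05    0.052 ]
top tool_grip 0.74 [441.7 256.6] [ 0.4707 -0.3065  0.091 ]
top stand_top 0.94 [450.9 306.2] [ 0.3591 -0.3342  0.05  ]
top stand_top 0.88 [433.7 254.1] [ 0.4775 -0.2994  0.05  ]
top stand_top 0.76 [490.  249.4] [ 0.49   -0.4312  0.05  ]
top gauge 0.72 [188.1 231.1] [0.5262 0.2914 0.05  ]
top oilcan 0.81 [424.3 183.7] [ 0.659 -0.295  0.   ]
scene [1.194  0.3134 0.6724]
scene valve_axis 0.62 [375.9 211.2] [0.5463 0.0699 0.065 ]
scene valve_grip 0.46 [384.7 198. ] [0.4904 0.0665 0.065 ]
scene bore 0.76 [330.3 203.2] [ 0.568  -0.0427  0.052 ]
scene tool_grip 0.68 [268.9 140.8] [ 0.472  -0.3059  0.091 ]
scene tool_grip 0.24 [385.5 197.4] [0.5174 0.0777 0.091 ]
scene stand_top 0.98 [237.1 140.1] [ 0.4715 -0.4317  0.05  ]
scene stand_top 0.77 [286.9 132.5] [ 0.3511 -0.3333  0.05  ]
scene stand_top 0.68 [267.6 153.7] [ 0.4786 -0.3091  0.05  ]
scene gauge 0.95 [466.8 248. ] [0.5293 0.2853 0.05  ]
scene gauge 0.48 [327.3 216.8] [ 0.6122 -0.0241  0.05  ]
scene gauge 0.47 [326.4 200.9] [ 0.5638 -0.0565  0.05  ]
scene oilcan 0.89 [231.3 201.7] [ 0.6559 -0.2962  0.    ]
{'time_s': 0.8, 'q': array([ 59.973 ,  21.8065,  74.3348,  -0.0005,  83.8583, -12.3337]), 'qvel': array([ 0.1016, -0.0333, -0.0643,  0.0111,  0.0204, -0.0968]), 'joint_efforts': array([ -0.0004, -44.8285, -23.1454,  -0.0002,   0.0004,  -0.    ]), 'position': array([0.1671, 0.524 , 0.2313]), 'tool_rot': array([[-0.9527,  0.3039,  0.    ],
       [ 0.3039,  0.9527,  0.    ],
       [-0.    ,  0.    , -1.    ]]), 'ft_force': array([ 0.2077,  0.3687, -0.177 ]), 'wrist_torque': array([ 0.0094, -0.0176, -0.0246]), 'gripper_force': 0.0, 'grip_width': 0.08561960130632021} -0.0187
```

View pics/top.png

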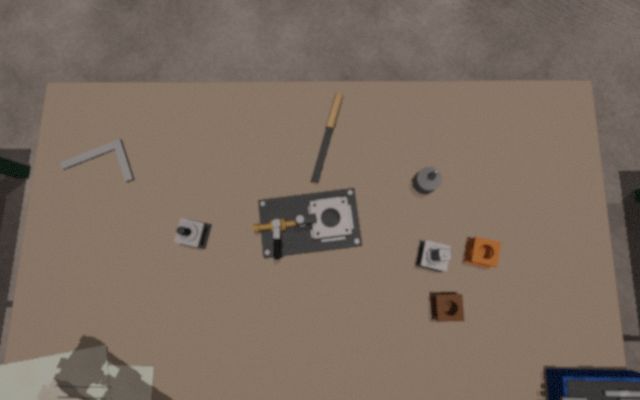

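View pics/scene.png

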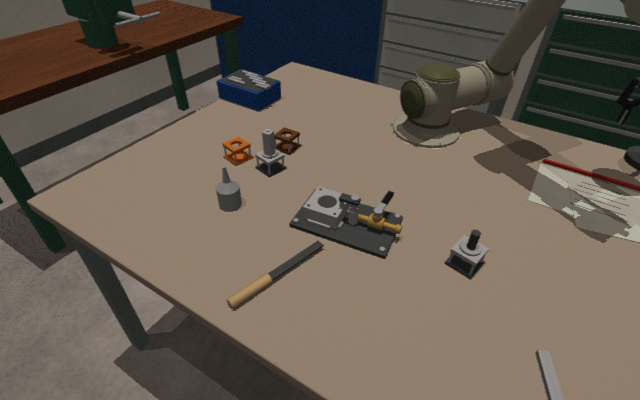

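The grey tool at (436,256) in the top view sits in a grey stand. The look-alike stands are brown (450,306) and orange (485,252), and the gauge at (188,231) is thin and dark. The fixture is at (310,222), turned by about 8°, and its valve handle points towards the robot. I'll move above the valve for a close look.

Request:
jog_arm(
  plan="0 0 -6.4 0 0 0 0;0 0 -6.4 0 0 0 0;0 0 -6.4 0 0 0 0;0 0 -6.4 0 0 0 0;0 0 0 -1.7 -3.6 0 0;0 0 0 -1.7 -3.6 0 0;0 0 0 -1.7 -3.6 0 0;0 0 0 -1.7 -3.6 0 0;0 0 0 -1.7 -3.6 0 0;0 0 0 -1.7 -3.6 0 0",
)

```text
time_s: 1.63
position: [0.2984, 0.3224, 0.2315]
tool_rot: [[-0.99, -0.138, 0.0], [-0.138, 0.99, 0.0], [-0.001, 0.0, -1.0]]
ft_force: [0.8, 1.2, -0.2]
grip_width: 0.0855
gripper_force: 0.0
```

Request:
jog_arm(
  plan="0 0 0 -1.7 -3.6 0 0;0 0 0 -1.7 -3.6 0 0;0 0 0 -1.7 -3.6 0 0;0 0 0 -1.7 -3.6 0 0;0 0 0 -1.7 -3.6 0 0;0 0 0 -1.7 -3.6 0 0;0 0 0 -1.7 -3.6 0 0;0 0 0 -1.7 -3.6 0 0;0 0 0 -1.7 -3.6 0 0;0 0 0 0 0 0 0",
)

```text
time_s: 2.47
position: [0.4971, 0.019, 0.2309]
tool_rot: [[-0.991, -0.132, 0.001], [-0.132, 0.991, -0.002], [-0.001, -0.002, -1.0]]
ft_force: [-1.6, 0.6, -0.0]
grip_width: 0.0854
gripper_force: 0.0
```

```bash
cat > w.py <<'E'
from h import *
import sys
np.set_printoptions(precision=4,suppress=True)
Z=dict(valve_axis=.065,valve_grip=.065,bore=.052,tool_grip=.091,stand_top=.05)
def look(name,keys):
    im=imaging.get_image("wrist"); save(im,name)
    for k in keys:
        for r in models.tip_of("wrist",k)[:2]:
            u,v=r["at"]; p=pt(im,u,v,True)
            print(k,round(r["confidence"],2),np.round(r["at"],1),at_z(im,u,v,Z[k],True),"depthpt",p)
    s=env.observe(); print(s["time_s"],s["position"],s["tool_rot"].ravel(),s["q"],s["ft_force"],s["grip_width"]); return im
if __name__=="__main__": look(sys.argv[1],sys.argv[2:])
E
python3 w.py w1 valve_axis valve_grip bore
```

```text
valve_axis 0.61 [358.2 233.1] [0.5491 0.0747 0.065 ] depthpt [0.5471 0.0737 0.0696]
valve_grip 0.91 [365.5 174.9] [0.4844 0.0708 0.065 ] depthpt [0.4835 0.07   0.069 ]
bore 0.94 [239.  227.8] [ 0.5665 -0.0576  0.052 ] depthpt [ 0.5844 -0.0659  0.0125]
bore 0.6 [361.1 231.3] [0.5519 0.0804 0.052 ] depthpt [0.545  0.0766 0.069 ]
2.6667 [0.4935 0.0248 0.2313] [-0.9904 -0.1381 -0.0004 -0.1381  0.9904  0.0003  0.0004  0.0004 -1.    ] [ -10.8808   16.2046   82.8722    0.0128   80.9501 -108.818 ] [-1.0803  0.3294  1.0535] 0.08541235984751548
```

View pics/w1.png

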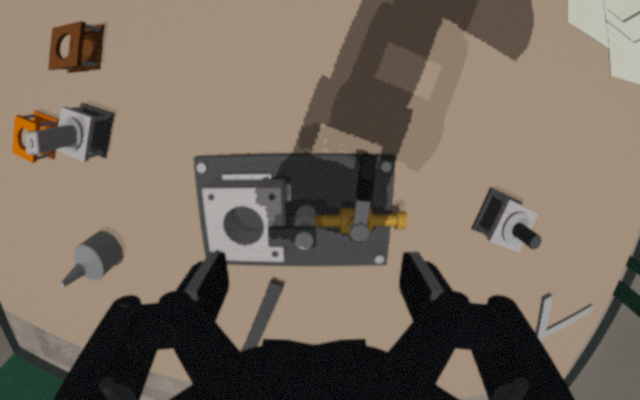

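The wrist view shows the fixture square to the tool, with the bore at (239,228), the valve axis at (358,233) and the sleeve at (365,175). I'll refine these from the depth.

```bash
cat > d.py <<'E'
from h import *
np.set_printoptions(precision=4,suppress=True)
def cloud(im,fish=True):
    v,u=np.mgrid[0:400,0:640].astype(float); f=200/np.tan(np.radians(im["fov_y"])/2)
    x=u-im["cx"];y=v-im["cy"]
    if fish:
        r=np.hypot(x,y)+1e-9; k=np.tan(np.minimum(r/f,1.5))/r; d=np.dstack([x*k,y*k,np.ones_like(x)])
    else: d=np.dstack([x/f,y/f,np.ones_like(x)])
    P=d*im["depth"][...,None]; T=im["world_from_camera"]; return P@T[:3,:3].T+T[:3,3]
if __name__=="__main__":
  for c in ("wrist","top"):
    im=imaging.get_image(c); P=cloud(im,c=="wrist")
    def sel(cx,cy,r,z0,z1): return (np.hypot(P[...,0]-cx,P[...,1]-cy)<r)&(P[...,2]>z0)&(P[...,2]<z1)&(im["depth"]>0)
    m=sel(.563,-.052,.075,.047,.057); m&=P[...,1]<.0; q=P[m]; print(c,m.sum(),"z",np.median(q[:,2]))
    rc=cv2.minAreaRect((q[:,:2]*1000).astype(np.float32)); print("block",rc)
    # hole: bright/dark by z: pixels inside hole below .04 near centre
    h=sel(.563,-.052,.035,-.01,.035); u=np.argwhere(h).astype(np.float32)
    reg=models.outline_of(c,"valve")
    m=sel(.51,.07,.1,.060,.078); q=P[m]
    print("handle z",np.percentile(q[:,2],[5,50,95]),cv2.minAreaRect((q[:,:2]*1000).astype(np.float32)))
    for k in("valve_grip",):
      for r in models.tip_of(c,k)[:1]: print(k,at_z(im,*r["at"],.065,c=="wrist"))
E
python3 d.py
```

```text
wrist 3780 z 0.049755161627320105
block ((564.3370361328125, -53.93722152709961), (91.7732925415039, 91.4084701538086), 7.730659008026123)
handle z [0.0639 0.0688 0.0709] ((512.0260009765625, 29.398330688476562), (95.02705383300781, 104.65274047851562), 4.082736968994141)
valve_grip [0.4871 0.0694 0.065 ]
top 841 z 0.05074601817327584
block ((562.8369140625, -57.717262268066406), (90.54032897949219, 81.57292938232422), 7.850945472717285)Traceback (most recent call last):
  File "d.py", line 20, in <module>
    print("handle z",np.percentile(q[:,2],[5,50,95]),cv2.minAreaRect((q[:,:2]*1000).astype(np.float32)))
                     ~~~~~~~~~~~~~^^^^^^^^^^^^^^^^^^
    return _quantile_unchecked(
        a, q, axis, out, overwrite_input, method, keepdims, weights)
    return _ureduce(a,
                    func=_quantile_ureduce_func,
    ...<5 lines>...
                    overwrite_input=overwrite_input,
                    method=method)
    r = func(a, **kwargs)
    result = _quantile(arr,
                       quantiles=q,
    ...<2 lines>...
                       out=out,
                       weights=wgt)
    slices_having_nans = np.isnan(arr[-1, ...])
                                  ~~~^^^^^^^^^
IndexError: index -1 is out of bounds for axis 0 with size 0
```

The block is centred at (0.5643, -0.0539) with a yaw of 7.8°, and the sleeve is near (0.485, 0.070). I'll grip the sleeve.

Request:
jog_arm(
  plan="0 0 4 0 0 0 0;0 0 0 0.3 2.2 1.5 0;0 0 0 0.3 2.2 3.0 0;0 0 0 0 0 3.6 0;0 0 0 0 0 3.6 0;0 0 0 0 0 3.4 0;0 0 0 0 0 3.0 0;0 0 0 0 0 0 0;0 0 0 0 0 0 255;0 0 0 0 0 0 255",
  grip_force=20,
)

```text
time_s: 3.75
position: [0.4859, 0.0678, 0.052]
tool_rot: [[-0.998, -0.069, 0.002], [-0.069, 0.998, -0.0], [-0.002, -0.0, -1.0]]
ft_force: [-0.1, 0.3, 0.2]
grip_width: 0.064
gripper_force: 0.0
```

Request:
jog_arm(
  plan="0 0 0 0 0 0 255;0 0 0 0 0 0 255;0 0 0 0 0 0 255;0 0 0 0 0 0 255;0 0 0 0 0 0 255",
)

```text
time_s: 4.17
position: [0.4853, 0.068, 0.0513]
tool_rot: [[-0.998, -0.069, 0.001], [-0.069, 0.998, 0.0], [-0.001, 0.0, -1.0]]
ft_force: [-1.2, 3.2, 8.4]
grip_width: 0.016
gripper_force: 21.2
```

Request:
jog_arm(
  plan="0 0 4 -0.02 0.43 0 255;0 0 4 -0.02 0.43 0 255;0 0 4 -0.02 0.43 0 255;0 0 4 -0.02 0.43 0 255;0 0 4 -0.02 0.43 0 255;0 0 4 -0.02 0.43 0 255;0 0 4 -0.02 0.43 0 255;0 0 4 -0.02 0.43 0 255",
)

```text
time_s: 4.83
position: [0.4912, 0.1019, 0.0512]
tool_rot: [[-0.881, 0.473, -0.002], [0.473, 0.881, 0.001], [0.002, 0.0, -1.0]]
ft_force: [-8.1, 6.6, 12.4]
grip_width: 0.0157
gripper_force: 21.3
```

Request:
jog_arm(
  plan="0 0 4 -0.02 0.43 0 255;0 0 4 -0.02 0.43 0 255;0 0 4 -0.02 0.43 0 255;0 0 4 -0.02 0.43 0 255;0 0 4 -0.02 0.43 0 255;0 0 4 -0.02 0.43 0 255;0 0 4 -0.02 0.43 0 255;0 0 4 -0.02 0.43 0 255;0 0 4 -0.02 0.43 0 255;0 0 4 -0.02 0.43 0 255",
)

```text
time_s: 5.67
position: [0.5228, 0.1317, 0.0513]
tool_rot: [[-0.37, 0.929, -0.002], [0.929, 0.37, 0.005], [0.005, -0.0, -1.0]]
ft_force: [-7.5, 18.2, 10.4]
grip_width: 0.016
gripper_force: 19.2
```

Request:
jog_arm(
  plan="0 0 4 -0.02 0.43 0 255;0 0 4 -0.02 0.43 0 255;0 0 3 -0.01 0.32 0 255;0 0 0 0 0 0 255;0 0 0 0 0 0 255",
)

```text
time_s: 6.08
position: [0.5356, 0.1354, 0.0514]
tool_rot: [[-0.189, 0.982, 0.002], [0.982, 0.189, 0.006], [0.005, 0.003, -1.0]]
ft_force: [-0.5, 21.8, 6.2]
grip_width: 0.0157
gripper_force: 19.4
```

Request:
jog_arm(
  plan="0 0 2 0.15 0.22 0 255;0 0 2 0.15 0.22 0 255;0 0 2 0 0.2 0 255;0 0 0 0 0.2 0 255;0 0 0 0 0 0 255;0 0 0 0 0 0 255",
)

```text
time_s: 6.58
position: [0.5393, 0.1359, 0.051]
tool_rot: [[-0.088, 0.996, -0.009], [0.996, 0.088, -0.001], [-0.001, -0.009, -1.0]]
ft_force: [-19.3, -1.2, 18.4]
grip_width: 0.0155
gripper_force: 32.3
```

Request:
jog_arm(
  plan="0 0 0 0 0 0 0;0 0 0 0 0 0 0;0 0 0 0 0 0 0;0 0 0 0 0 0 0;0 0 0 0 0 -2 0;0 0 0 0 0 -4 0;0 0 0 0 0 -4 0;0 0 0 0 0 -4 0;0 0 0 0 0 -4 0;0 0 0 0 0 -1 0",
)

```text
time_s: 7.42
position: [0.5451, 0.1361, 0.247]
tool_rot: [[-0.086, 0.996, 0.011], [0.996, 0.086, 0.0], [-0.001, 0.011, -1.0]]
ft_force: [1.4, -0.0, 0.1]
grip_width: 0.0855
gripper_force: 0.0
```

```bash
python3 w.py w2 valve_axis valve_grip bore
```

```text
valve_axis 0.89 [306.8 226.7] [0.5442 0.0783 0.065 ] depthpt [0.5441 0.0799 0.0689]
valve_grip 0.83 [304.8 174.9] [0.5374 0.1376 0.065 ] depthpt [0.5374 0.1386 0.0695]
bore 0.91 [310.  310.7] [ 0.5581 -0.05    0.052 ] depthpt [ 0.5602 -0.0756  0.0192]
bore 0.27 [446.8 288.4] [ 0.7459 -0.0076  0.052 ] depthpt [0.5985 0.1474 0.2887]
7.6167 [0.5431 0.1359 0.2394] [-0.0854  0.9963 -0.0013  0.9963  0.0854 -0.0001  0.0001 -0.0013 -1.    ] [ 1.9371 22.5274 71.83   -0.0006 85.72   -2.9641] [-0.628   0.293  -0.4972] 0.08522719474556105
```

Request:
jog_arm(
  plan="0 0 0 -3.9 -0.9 0 0;0 0 0 -3.9 -0.9 0 0;0 0 0 -3.9 -0.9 0 0;0 0 0 -3.9 -0.9 0 0;0 0 0 -3.9 -0.9 0 0;0 0 0 -3.9 -0.9 0 0;0 0 0 -3.9 -0.9 0 0;0 0 0 -3.9 -0.9 0 0;0 0 0 -3.9 -0.9 0 0;0 0 0 -3.9 -0.9 0 0",
)

```text
time_s: 8.45
position: [0.486, -0.2619, 0.2384]
tool_rot: [[-0.085, 0.996, -0.003], [0.996, 0.085, 0.002], [0.003, -0.002, -1.0]]
ft_force: [1.5, -0.2, -0.1]
grip_width: 0.0855
gripper_force: 0.0
```

Request:
jog_arm(
  plan="0 0 0 -3.9 -0.9 0 0;0 0 0 -3.9 -0.9 0 0;0 0 0 0 0 0 0;0 0 0 0 0 0 0",
)

```text
time_s: 8.78
position: [0.4748, -0.3411, 0.2377]
tool_rot: [[-0.082, 0.997, -0.003], [0.997, 0.082, 0.003], [0.003, -0.003, -1.0]]
ft_force: [-0.1, -0.4, 0.1]
grip_width: 0.0858
gripper_force: 0.0
```

```bash
python3 w.py w3 tool_grip stand_top; cat > t.py <<'E'
from d import *
im=imaging.get_image("wrist"); P=cloud(im)
def rect(z0,z1,c=(.474,-.304),r=.05):
    m=(np.hypot(P[...,0]-c[0],P[...,1]-c[1])<r)&(P[...,2]>z0)&(P[...,2]<z1)&(im["depth"]>0); q=P[m]
    print(z0,z1,m.sum(),np.median(q[:,2]),cv2.minAreaRect((q[:,:2]*1000).astype(np.float32)))
rect(.117,.135); rect(.043,.053); rect(.052,.062)
E
python3 t.py
```

```text
tool_grip 0.8 [317.1 148.2] [ 0.4746 -0.3045  0.091 ] depthpt [ 0.4739 -0.2998  0.1254]
stand_top 0.81 [212.3 159.5] [ 0.3601 -0.3304  0.05  ] depthpt [ 0.3452 -0.3393  0.005 ]
stand_top 0.64 [314.6 247.3] [ 0.4824 -0.426   0.05  ] depthpt [ 0.4842 -0.4483  0.0046]
8.9333 [ 0.4759 -0.3384  0.2394] [-0.0864  0.9963 -0.0012  0.9963  0.0864  0.0016  0.0017 -0.0011 -1.    ] [-47.0337  25.016   67.7627   0.0106  87.336  -51.9922] [-0.601   0.1393  0.8417] 0.0853862383405191
0.117 0.135 949 0.12363325061984382 ((476.38134765625, -303.7038879394531), (25.49089813232422, 26.328039169311523), 4.889532089233398)
0.043 0.053 1514 0.04791326948206334 ((475.9953918457031, -303.8485107421875), (60.89975357055664, 61.148277282714844), 77.35832977294922)
0.052 0.062 513 0.05382298414824932 ((475.76226806640625, -300.7326354980469), (44.705806732177734, 38.18015670776367), 6.552816867828369)
```

View pics/w3.png

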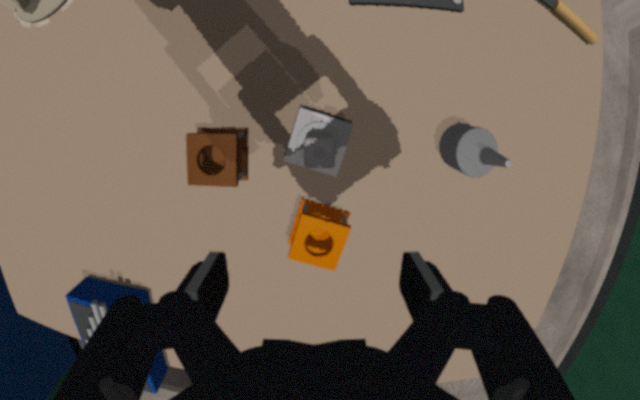

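The crop at close range confirms the choice: the aluminium square-handled tool at (318,140) in the grey stand, with brown at (215,158) and orange at (320,240) left alone. Its centre is (0.476, -0.304) and its yaw is about 5°, which already lines up with the gripper.

Request:
jog_arm(
  plan="0 0 0 1.75 0.2 0 0;0 0 0 1.7 0.15 0 0;0 0 0 0 0 3.5 0;0 0 0 0 0 4 0;0 0 0 0 0 4 0;0 0 0 0 0 3 0;0 0 0 0 0 2 0;0 0 0 0 0 0 0;0 0 0 0 0 0 255;0 0 0 0 0 0 255",
  grip_force=60,
)

```text
time_s: 9.82
position: [0.4772, -0.3049, 0.077]
tool_rot: [[-0.086, 0.996, 0.002], [0.996, 0.086, -0.002], [-0.002, 0.002, -1.0]]
ft_force: [0.3, -0.0, -0.3]
grip_width: 0.064
gripper_force: 0.0
```

Request:
jog_arm(
  plan="0 0 0 0 0 0 255;0 0 0 0 0 0 255;0 0 0 0 0 0 255;0 0 0 0 0 0 255;0 0 0 0 0 0 255",
)

```text
time_s: 10.23
position: [0.4767, -0.3051, 0.0765]
tool_rot: [[-0.086, 0.996, 0.001], [0.996, 0.086, -0.001], [-0.001, 0.001, -1.0]]
ft_force: [-1.0, 2.4, 6.7]
grip_width: 0.0257
gripper_force: 59.1
```

Request:
jog_arm(
  plan="0 0 0 0 0 -2 255;0 0 0 0 0 -3.5 255;0 0 0 0 0 -3.5 255;0 0 0 0 0 -3.4 255;0 0 0 3.45 1.55 0 255;0 0 0 3.45 1.55 0 255;0 0 0 3.45 1.55 0 255;0 0 0 3.45 1.55 0 255;0 0 0 3.45 1.55 0 255;0 0 0 3.45 1.55 0 255",
  grip_force=80,
)

```text
time_s: 11.07
position: [0.5514, -0.0888, 0.1993]
tool_rot: [[-0.085, 0.996, -0.0], [0.996, 0.085, 0.0], [0.0, -0.0, -1.0]]
ft_force: [1.8, 0.1, -2.3]
grip_width: 0.025
gripper_force: 79.3
```

Request:
jog_arm(
  plan="0 0 0 3.45 1.55 0 255;0 0 0 0 0 0 255;0 0 0 0 0 0 255;0 0 0 0 0 0 255",
)

```text
time_s: 11.4
position: [0.5636, -0.0551, 0.1991]
tool_rot: [[-0.086, 0.996, -0.001], [0.996, 0.086, -0.0], [-0.0, -0.001, -1.0]]
ft_force: [-0.8, -0.2, -2.5]
grip_width: 0.0248
gripper_force: 79.3
```

```bash
cat > s.py <<'E'
from h import *
np.set_printoptions(precision=4,suppress=True)
s=env.observe(); tz=s["position"][2]
im=imaging.get_image("scene")
for k,z in (("tool_grip",tz+.0145),("blade_tip",tz-.0625),("bore",.052)):
    for r in models.tip_of("scene",k)[:1]: print(k,r["confidence"],at_z(im,*r["at"],z))
cv2.imwrite("pics/s1.png",cv2.resize(im["pixels"][80:300,220:480,::-1],None,fx=3,fy=2.7))
s=env.observe(); print(s["time_s"],s["position"],s["tool_rot"].ravel(),s["ft_force"],s["wrist_torque"],s["grip_width"])
E
python3 s.py
```

```text
tool_grip 0.79 [ 0.5604 -0.0624  0.2136]
blade_tip 0.44 [ 0.5738 -0.0503  0.1366]
bore 0.79 [ 0.5653 -0.0435  0.052 ]
11.6 [ 0.5636 -0.0561  0.1993] [-0.0838  0.9965 -0.0002  0.9965  0.0838 -0.0001 -0.     -0.0002 -1.    ] [ 0.6484 -0.1576 -2.286 ] [-0.0052 -0.0026  0.0348] 0.024984814033629597
```

View pics/s1.png

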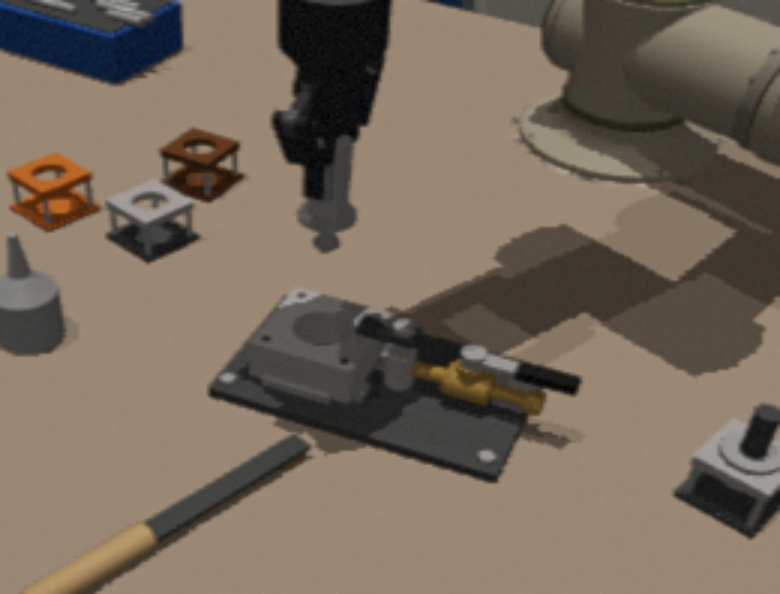

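The tool hangs straight in the gripper above the bore, the handle is in line with the pipe and the clamp is on the block. I'll go down inside the bore now, short of the edge.

Request:
jog_arm(
  plan="0 0 0 1.4 0 0 255;0 0 0 0 0 3 255;0 0 0 0 0 3 255;0 0 0 0 0 1.8 255;0 0 0 0 0 0.7 255;0 0 0 0 0 0.5 255;0 0 0 0 0 0 255;0 0 0 0 0 0 255",
)

```text
time_s: 12.27
position: [0.5632, -0.0412, 0.1104]
tool_rot: [[-0.085, 0.996, 0.002], [0.996, 0.085, -0.0], [-0.001, 0.002, -1.0]]
ft_force: [-0.3, 1.4, -1.9]
grip_width: 0.025
gripper_force: 79.3
```

Request:
jog_arm(
  plan="0 0 0 0.2 -0.03 0 255;0 0 0 0.2 -0.03 0 255;0 0 0 0.15 -0.04 0.05 255;0 0 0 0 0 0 255;0 0 0 0 0 0 255",
)

```text
time_s: 12.68
position: [0.5617, -0.036, 0.1095]
tool_rot: [[-0.086, 0.996, 0.002], [0.996, 0.086, -0.001], [-0.001, 0.002, -1.0]]
ft_force: [1.4, -3.3, -0.4]
grip_width: 0.0249
gripper_force: 79.6
```

```bash
cat > o.py <<'E'
from h import *
np.set_printoptions(precision=4,suppress=True)
B=np.array([.5643,-.0539]);X=np.array([.991,.136]);Y=np.array([-.136,.991])
s=env.observe(); p=s["position"]; t=p[:2]+np.array([-.0001,.0012])-B
x,y=t@X*1e3,t@Y*1e3
f=s["ft_force"]+[0,0,2.45]; print(s["time_s"],p,"fix xy",x,y,"R",np.hypot(x,y),"phi",np.degrees(np.arctan2(x,y)),"total depth",(.052-(p[2]-.0625))*1e3,"F fix",f[:2]@X,f[:2]@Y,f[2])
E
python3 o.py
```

```text
12.6833 [ 0.5617 -0.036   0.1095] fix xy -0.05169528550964026 19.281124086347333 R 19.281193387227546 phi -0.15361731867666667 total depth 4.9966748515866755 F fix 0.9807779191514345 -3.4283298107386684 2.0395998011442433
```

In contact at the clamp side: about 3.4 N sideways and 2 N axially, at R 19.3 mm. I'll work out the increments for the circle.

```bash
python3 - <<'E'
import numpy as np
R=1.93
for k in range(40):
    a,b=np.radians(9*k),np.radians(9*k+9); fx=R*(np.sin(b)-np.sin(a))/2; fy=R*(np.cos(b)-np.cos(a))/2
    print(9*k, "%.2f %.2f"%(.05*fx+.9987*fy,.9987*fx-.05*fy), end=" | " if k%5<4 else "\n")
E
```

```text
0 -0.00 0.15 | 9 -0.03 0.15 | 18 -0.05 0.14 | 27 -0.07 0.13 | 36 -0.09 0.12
45 -0.11 0.10 | 54 -0.12 0.09 | 63 -0.14 0.06 | 72 -0.15 0.04 | 81 -0.15 0.02
90 -0.15 -0.00 | 99 -0.15 -0.03 | 108 -0.14 -0.05 | 117 -0.13 -0.07 | 126 -0.12 -0.09
135 -0.10 -0.11 | 144 -0.09 -0.12 | 153 -0.06 -0.14 | 162 -0.04 -0.15 | 171 -0.02 -0.15
180 0.00 -0.15 | 189 0.03 -0.15 | 198 0.05 -0.14 | 207 0.07 -0.13 | 216 0.09 -0.12
225 0.11 -0.10 | 234 0.12 -0.09 | 243 0.14 -0.06 | 252 0.15 -0.04 | 261 0.15 -0.02
270 0.15 0.00 | 279 0.15 0.03 | 288 0.14 0.05 | 297 0.13 0.07 | 306 0.12 0.09
315 0.10 0.11 | 324 0.09 0.12 | 333 0.06 0.14 | 342 0.04 0.15 | 351 0.02 0.15
```

Request:
jog_arm(
  plan="0 0 0 0 0 0 255;0 0 0 0 0 0.05 255;0 0 0 0 0 0 255",
)

```text
time_s: 12.93
position: [0.5616, -0.0359, 0.1085]
tool_rot: [[-0.085, 0.996, 0.001], [0.996, 0.085, -0.001], [-0.001, 0.001, -1.0]]
ft_force: [3.5, -3.5, 0.3]
grip_width: 0.0253
gripper_force: 79.6
```

Request:
jog_arm(
  plan="0 0 0 0 0.15 0 255;0 0 0 0 0.15 0 255;0 0 0 -0.03 0.15 0 255;0 0 0 -0.03 0.15 0 255;0 0 0 -0.05 0.14 0 255;0 0 0 -0.05 0.14 0 255;0 0 0 -0.07 0.13 0 255;0 0 0 -0.07 0.13 0 255;0 0 0 -0.09 0.12 0 255;0 0 0 -0.09 0.12 0 255",
)

```text
time_s: 13.77
position: [0.5755, -0.0392, 0.1083]
tool_rot: [[-0.085, 0.996, 0.0], [0.996, 0.085, 0.0], [0.0, 0.0, -1.0]]
ft_force: [-2.2, -1.0, -0.7]
grip_width: 0.0252
gripper_force: 79.5
```

```bash
python3 o.py
```

```text
13.7667 [ 0.5755 -0.0392  0.1083] fix xy 13.136329326661334 14.297281581655458 R 19.41585457309688 phi 42.57676817619951 total depth 6.205041064824217 F fix -2.304581499808279 -0.7182668089006484 1.7989839547559043
```

Request:
jog_arm(
  plan="0 0 0 -0.11 0.1 0 255;0 0 0 -0.11 0.1 0 255;0 0 0 -0.12 0.09 0 255;0 0 0 -0.12 0.09 0 255;0 0 0 -0.14 0.06 0.03 255;0 0 0 -0.14 0.06 0.03 255;0 0 0 -0.15 0.04 0.04 255;0 0 0 -0.15 0.04 0 255;0 0 0 -0.15 0.02 0 255;0 0 0 -0.15 0.02 0 255",
)

```text
time_s: 14.6
position: [0.5825, -0.052, 0.1073]
tool_rot: [[-0.086, 0.996, -0.0], [0.996, 0.086, 0.0], [0.001, -0.0, -1.0]]
ft_force: [-2.8, 1.9, 0.5]
grip_width: 0.0253
gripper_force: 79.5
```

```bash
python3 o.py
```

```text
14.6 [ 0.5825 -0.052   0.1073] fix xy 18.40861857648795 0.6341626622318155 R 18.4195385440783 phi 88.02698498548595 total depth 7.24494041556998 F fix -2.5015449863892494 2.282950840324028 2.929614436388758
```

Request:
jog_arm(
  plan="0 0 0 -0.15 0.03 0 255;0 0 0 -0.15 0.02 0 255;0 0 0 -0.15 -0.03 0 255;0 0 0 -0.15 -0.03 0 255;0 0 0 -0.14 -0.05 0 255;0 0 0 -0.14 -0.05 0 255;0 0 0 -0.13 -0.07 0 255;0 0 0 -0.13 -0.07 0 255;0 0 0 -0.12 -0.09 0 255;0 0 0 -0.12 -0.09 0 255",
)

```text
time_s: 15.43
position: [0.5797, -0.0663, 0.1074]
tool_rot: [[-0.086, 0.996, 0.001], [0.996, 0.086, -0.0], [-0.0, 0.001, -1.0]]
ft_force: [-1.0, 3.4, 1.1]
grip_width: 0.0254
gripper_force: 79.7
```

```bash
python3 o.py
```

```text
15.4333 [ 0.5797 -0.0663  0.1074] fix xy 13.613263308871014 -13.205742606431064 R 18.966090153322654 phi 134.12944500752857 total depth 7.050058703101082 F fix -0.5292382451382143 3.464483660733651 3.592888855582749
```

Request:
jog_arm(
  plan="0 0 0 -0.1 -0.11 0 255;0 0 0 -0.1 -0.11 0 255;0 0 0 -0.09 -0.12 0 255;0 0 0 -0.09 -0.12 0 255;0 0 0 -0.06 -0.14 0 255;0 0 0 -0.06 -0.14 0 255;0 0 0 -0.04 -0.15 0 255;0 0 0 -0.04 -0.15 0 255;0 0 0 -0.02 -0.15 0 255;0 0 0 -0.02 -0.15 0 255",
)

```text
time_s: 16.27
position: [0.5668, -0.0736, 0.1075]
tool_rot: [[-0.086, 0.996, 0.001], [0.996, 0.086, -0.0], [-0.0, 0.001, -1.0]]
ft_force: [2.2, 3.0, 0.5]
grip_width: 0.0252
gripper_force: 79.6
```

```bash
python3 o.py
```

```text
16.2667 [ 0.5668 -0.0736  0.1075] fix xy -0.1312126356741651 -18.66072411314446 R 18.661185417401857 phi -179.59713212086564 total depth 7.042216226463998 F fix 2.5584618454699073 2.684123337250365 2.9083076978262605
```

Request:
jog_arm(
  plan="0 0 0 0 -0.15 0 255;0 0 0 0 -0.15 0 255;0 0 0 0.03 -0.15 0 255;0 0 0 0.03 -0.15 0 255;0 0 0 0.05 -0.14 0 255;0 0 0 0.05 -0.14 0 255;0 0 0 0.07 -0.13 0 255;0 0 0 0.07 -0.13 0 255;0 0 0 0.09 -0.12 0 255;0 0 0 0.09 -0.12 0 255",
)

```text
time_s: 17.1
position: [0.5527, -0.0701, 0.1074]
tool_rot: [[-0.086, 0.996, 0.001], [0.996, 0.086, -0.001], [-0.001, 0.001, -1.0]]
ft_force: [5.2, 0.1, 1.4]
grip_width: 0.0251
gripper_force: 79.7
```

```bash
python3 o.py
```

```text
17.1 [ 0.5527 -0.0701  0.1074] fix xy -13.67916872479247 -13.231069778066072 R 19.03105000974444 phi -134.04602087058535 total depth 7.078270364357244 F fix 5.1761200703959656 -0.6315075558824741 3.868434608561562
```

Request:
jog_arm(
  plan="0 0 0 0.11 -0.1 0 255;0 0 0 0.11 -0.1 0 255;0 0 0 0.12 -0.09 0 255;0 0 0 0.12 -0.09 0 255;0 0 0 0.14 -0.06 0 255;0 0 0 0.14 -0.06 0 255;0 0 0 0.15 -0.04 0 255;0 0 0 0.15 -0.04 0 255;0 0 0 0.15 -0.02 0 255;0 0 0 0.15 -0.02 0 255",
)

```text
time_s: 17.93
position: [0.5452, -0.0571, 0.1074]
tool_rot: [[-0.086, 0.996, 0.0], [0.996, 0.086, -0.0], [-0.0, 0.0, -1.0]]
ft_force: [3.7, -3.8, 1.2]
grip_width: 0.0251
gripper_force: 79.7
```

```bash
python3 o.py
```

```text
17.9333 [ 0.5452 -0.0571  0.1074] fix xy -19.287230308476126 0.6174086858768565 R 19.297109795448545 phi -88.16651558298544 total depth 7.138619213533072 F fix 3.187291597595552 -4.3070435265447164 3.6071290207712714
```

Request:
jog_arm(
  plan="0 0 0 0.15 0 -0.03 255;0 0 0 0.15 0 -0.03 255;0 0 0 0.15 0.03 -0.03 255;0 0 0 0.15 0.03 -0.02 255;0 0 0 0.14 0.05 0 255;0 0 0 0.14 0.05 0 255;0 0 0 0.13 0.07 0 255;0 0 0 0.13 0.07 0 255;0 0 0 0.12 0.09 0 255;0 0 0 0.12 0.09 0 255",
)

```text
time_s: 18.77
position: [0.5486, -0.0427, 0.1083]
tool_rot: [[-0.086, 0.996, -0.001], [0.996, 0.086, 0.0], [0.0, -0.001, -1.0]]
ft_force: [0.6, -4.2, 0.5]
grip_width: 0.0254
gripper_force: 79.6
```

```bash
python3 o.py
```

```text
18.7667 [ 0.5486 -0.0427  0.1083] fix xy -13.971998747426376 14.410387461017166 R 20.071771615249236 phi -44.11509110967883 total depth 6.2054043505475125 F fix 0.0465566277620284 -4.21413883294938 2.9026340688111247
```

Request:
jog_arm(
  plan="0 0 0 0.09 0.11 0 255;0 0 0 0.09 0.11 0 255;0 0 0 0.08 0.12 0 255;0 0 0 0.08 0.12 0 255;0 0 0 0.05 0.14 0 255;0 0 0 0.05 0.14 0 255;0 0 0 0.04 0.15 0 255;0 0 0 0.03 0.15 0 255;0 0 0 0.02 0.16 0 255;0 0 0 0.01 0.16 0 255",
)

```text
time_s: 19.6
position: [0.5617, -0.0362, 0.1083]
tool_rot: [[-0.086, 0.996, -0.001], [0.996, 0.086, 0.0], [0.0, -0.001, -1.0]]
ft_force: [-1.9, -2.0, 0.6]
grip_width: 0.0254
gripper_force: 79.5
```

Request:
jog_arm(
  plan="0 0 0 0 0.05 0 255;0 0 0 0 0 0 255;0 0 0 0 0 0 255;0 0 0 0 0 0 255;0 0 0 0 0 0 255",
)

```text
time_s: 20.02
position: [0.5625, -0.0363, 0.1085]
tool_rot: [[-0.085, 0.996, 0.0], [0.996, 0.085, 0.0], [0.0, 0.0, -1.0]]
ft_force: [-1.4, -2.1, -0.5]
grip_width: 0.0252
gripper_force: 79.5
```

```bash
python3 o.py
```

```text
20.0167 [ 0.5625 -0.0363  0.1085] fix xy 0.6424759791422959 18.90503522480929 R 18.915949149726927 phi 1.9464126819641459 total depth 6.003025853261991 F fix -1.6530229288965876 -1.9148780087699386 1.9933485274877538
```

The circle is closed. I'll back off inwards, lift and carry the tool to its stand.

Request:
jog_arm(
  plan="0 0 0 -0.3 0 0 255;0 0 0 -0.4 0 0 255;0 0 0 0 0 -1.5 255;0 0 0 0 0 -3.5 255;0 0 0 0 0 -4 255;0 0 0 -3.6 -1.5 0 255;0 0 0 -3.6 -1.5 0 255;0 0 0 -3.6 -1.5 0 255;0 0 0 -3.6 -1.5 0 255;0 0 0 -3.6 -1.5 0 255",
)

```text
time_s: 20.85
position: [0.5028, -0.2306, 0.1983]
tool_rot: [[-0.086, 0.996, 0.0], [0.996, 0.086, 0.001], [0.001, 0.0, -1.0]]
ft_force: [1.0, -1.0, -2.1]
grip_width: 0.0253
gripper_force: 79.6
```

Request:
jog_arm(
  plan="0 0 0 -3.6 -1.5 0 255;0 0 0 -3.6 -1.5 0 255;0 0 0 0 0 0 255;0 0 0 0 0 0 255;0 0 0 0 0 0 255",
)

```text
time_s: 21.27
position: [0.4798, -0.3031, 0.1981]
tool_rot: [[-0.085, 0.996, -0.0], [0.996, 0.085, 0.001], [0.001, -0.0, -1.0]]
ft_force: [-0.1, 0.1, -2.1]
grip_width: 0.0252
gripper_force: 79.4
```

```bash
python3 - <<'E'
from h import *
s=env.observe(); p=s["position"]; R=s["tool_rot"]; print(p,R.ravel().round(4),s["ft_force"], "tool-axis shift cm",100*R.T@(np.array([.4767,-.3051,.0775])-p))
E
```

```text
[ 0.47982814 -0.30307661  0.19807673] [-8.510e-02  9.964e-01 -2.000e-04  9.964e-01  8.510e-02  1.200e-03
  1.200e-03 -1.000e-04 -1.000e+00] [-0.07175964  0.10494222 -2.14695406] tool-axis shift cm [-0.18939821 -0.3275857  12.05749078]
```

Request:
jog_arm(
  plan="0 0 0 -0.2 -0.33 0 255;0 0 0 0 0 0 255;0 0 0 0 0 3.5 255;0 0 0 0 0 3 255;0 0 0 0 0 2.5 255;0 0 0 0 0 1.8 255;0 0 0 0 0 0.8 255;0 0 0 0 0 0.3 255;0 0 0 0 0 0.1 255;0 0 0 0 0 0 255",
)

```text
time_s: 22.1
position: [0.4774, -0.3058, 0.0794]
tool_rot: [[-0.086, 0.996, 0.001], [0.996, 0.086, -0.001], [-0.001, 0.001, -1.0]]
ft_force: [-0.5, -0.7, -1.3]
grip_width: 0.025
gripper_force: 79.5
```

Request:
jog_arm(
  plan="0 0 0 0 0 0 255;0 0 0 0 0 0 255",
)

```text
time_s: 22.27
position: [0.4772, -0.3059, 0.0795]
tool_rot: [[-0.086, 0.996, 0.001], [0.996, 0.086, -0.001], [-0.002, 0.001, -1.0]]
ft_force: [-0.4, -0.9, -1.8]
grip_width: 0.0251
gripper_force: 79.5
```

Request:
jog_arm(
  plan="0 0 0 0 0 0.1 255;0 0 0 0 0 0.1 255;0 0 0 0 0 0.1 255;0 0 0 0 0 0 255;0 0 0 0 0 0 255",
)

```text
time_s: 22.68
position: [0.4769, -0.3058, 0.0766]
tool_rot: [[-0.086, 0.996, 0.001], [0.996, 0.086, -0.001], [-0.001, 0.001, -1.0]]
ft_force: [-3.5, 2.2, 6.4]
grip_width: 0.025
gripper_force: 80.5
```

The collar is seated: the axial force went from -2 to +6 N. I'll release and go straight up.

Request:
jog_arm(
  plan="0 0 0 0 0 0 0;0 0 0 0 0 0 0;0 0 0 0 0 0 0;0 0 0 0 0 0 0;0 0 0 0 0 0 0;0 0 0 0 0 0 0;0 0 0 0 0 -3 0;0 0 0 0 0 -4 0;0 0 0 0 0 -4 0;0 0 0 0 0 -3 0",
)

```text
time_s: 23.52
position: [0.477, -0.3058, 0.2187]
tool_rot: [[-0.086, 0.996, 0.002], [0.996, 0.086, -0.002], [-0.002, 0.002, -1.0]]
ft_force: [-0.5, -1.9, 0.6]
grip_width: 0.0854
gripper_force: 0.0
```

Request:
jog_arm(
  plan="0 0 0 -2 0 -2 0;0 0 0 -2 0 0 0;0 0 0 0 0 0 0;0 0 0 0 0 0 0",
)

```text
time_s: 23.85
position: [0.48, -0.3458, 0.2348]
tool_rot: [[-0.084, 0.996, -0.001], [0.996, 0.085, 0.001], [0.001, -0.001, -1.0]]
ft_force: [0.5, 0.6, -0.6]
grip_width: 0.0853
gripper_force: 0.0
```

```bash
python3 t.py; python3 - <<'E'
from h import *
im=imaging.get_image("scene"); cv2.imwrite("pics/end.png",cv2.resize(im["pixels"][80:300,220:480,::-1],None,fx=3,fy=2.7))
s=env.observe(); print(s["time_s"],s["position"],s["ft_force"],s["grip_width"])
E
```

```text
0.117 0.135 959 0.12367197862805046 ((476.1755676269531, -304.2173156738281), (25.619510650634766, 25.284513473510742), 5.261544227600098)
0.043 0.053 1620 0.04788655437491479 ((475.8524169921875, -303.8796081542969), (60.89860916137695, 60.92417907714844), 77.25587463378906)
0.052 0.062 512 0.05387054059986213 ((475.8558349609375, -300.9050598144531), (44.90278625488281, 37.804107666015625), 4.5178751945495605)
23.95 [ 0.48003397 -0.34472478  0.23469757] [-0.66805443  0.75399947  0.53728052] 0.08559567723815
```

View pics/end.png

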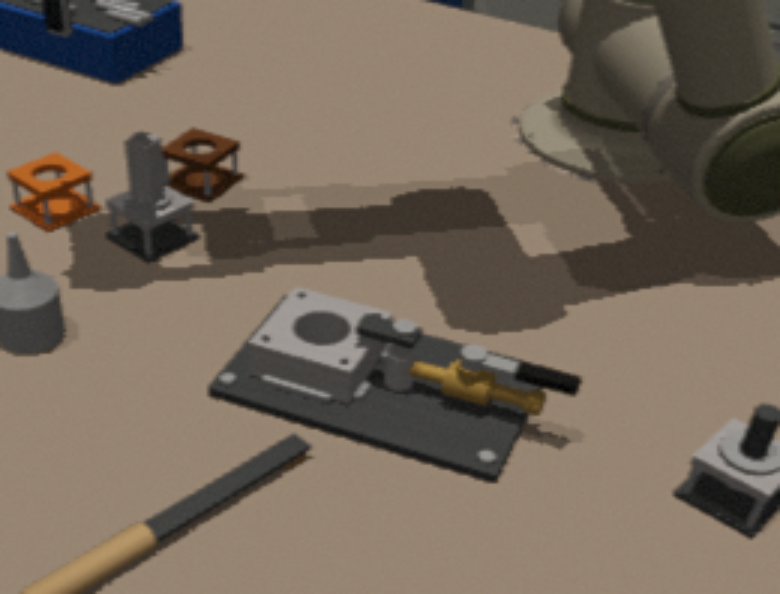

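The tool stands upright in its own grey stand, at the same height as before. The clamp is on, the valve is in line with the pipe, and the bystanders have not moved. Handing in.

```bash
python3 -c "
from rig import job
print(job.close_job())"
```

```text
the job is handed in; nothing more can be done
None
```

The job is handed in, with no verdict returned: the valve is open against its stop with the clamp on, the cone has been run once clockwise round the bore edge at about 3–6 N wherever I read the force, and the tool hangs upright in its own stand, released, at about 24 s of the 72 s allowed.

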